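# Push the packed carton down the counter's packing lane

## Robot

A 6-joint arm with a two-finger parallel gripper is mounted at the origin on the work surface. World frame = base frame: x ahead of the robot, y to its left, z up, the work surface at z = 0. Lengths are in m, angles in rad, forces in N, time in s.
With the tool pointing down it reaches from about 0.4 to 0.825 m from the base axis. Payload 7 kg.
Tool frame: the origin (TCP) lies at the very end of the fingers, on their centre line; the grasp point (between the pads) lies 19 mm behind it (env.grip_depth is the distance from the TCP to the grasp point, in m); z points along the fingers, y is the line along which they close (so a half turn about z gives the same grasp; the last joint's range is limited). The gripper opens to 88 mm and grips with 3 to 60 N. Pads are 19 mm wide; open, the fingers measure 130 mm over their backs; the gripper's body (78 mm by 193 mm) begins 47 mm behind the grasp point.
Start: joints at [1.499, 0.359, 0.012, 0, -1.224, -0.288], TCP at [0.238, 0.632, 0.189] pointing down, gripper open.
Joint ranges: [-3.07, 3.07], [-1.43, 2.12], [-1.02, 1.25], [-3.03, 1.67], [-3.05, -0], [-3.03, 3.03]. Speed limits (rad/s): [2.39, 2.39, 3.01, 3.14, 3.14, 3.14].

## Interface

Orientations are given as a rotation vector (axis times angle).
In Python, from workcell import env gives the robot as it stands. The module is installed in compiled form; this text tells all that it offers.
- The arm moves only by the tool jog_arm, never from a script. Its argument "moves" is one flat list of numbers, 4 for each row, row after row: the shift along the tool's x, y, z in mm, then the turn about the tool's z in rad. A call has exactly 8 rows; each row shifts and turns the commanded pose from where the row before left it, along the tool's axes as they then stand; what a row does not reach is not made up. A row lasts 1/8 s, in which the tool goes at most 62.5 mm and 10.7 degrees, less where a joint would pass 70% of its speed; a pose out of reach is approached as far as the arm can. A call with a gripper value outside its range is refused whole. "claw" is the finger opening in mm, from 0 to 87.6, set as the call begins (left out, the last holds). The fingers move at their own pace and stop on an object; "squeeze" is the grip in N (left out, the last holds). Time passes only in rows, so rows that do not move let the fingers close, or fill a call up. It gives the time, the measured TCP pose, the force, the opening and the grip force at its end, in the units of the state.
- env.state(): the state, without advancing time (a new reading comes with each control period).
- env.read_camera(name): name is "side" or "top" or "wrist"; returns the picture (400x640x3 uint8, red, green, blue); there is no depth.
- env.camera_info(name): a dict with "fx", "fy", "cx", "cy" (pixels), "R" (3x3) and "t" (3): a world point X has camera coordinates R X + t. Camera axes: x right, y down, z forward; pixel columns grow to the right and rows downward; lengths in m; the calibration is good to about 2 mm. The wrist camera is an equidistant fisheye: a pixel r from the principal point sees the ray r / f radians off the axis. A picture is of the moment at which its call begins: read the wrist's pose just before it. camera_info takes no time and is no camera call; for the wrist camera it gives the pose at the moment of the call.
- env.close_job(): hands the job in; it is judged then, once.
The state is a dict: "time": time; "q": joint angles; "qvel": joint speeds; "joint_efforts": joint torques, N m; "eef_pos": TCP position; "eef_rot": TCP orientation; "force": force on the tool from outside, world axes, zero at the start; "ft_torque": the same for the moment, N m; "finger_gap": opening from 0.0 (shut) to 1.0 (fully open); "grip_force": force on a finger pad.
Only numpy, scipy, OpenCV 4.12 (cv2) and the standard library are available. Lean on these libraries where they do the work, as an engineer would, in place of code of your own. Each camera call takes 0.05 s, during which the arm holds its last target. There are 200 camera calls.

## Task

With the fingertips, nudge the cardboard carton square and in line with the packing lane and push it down the lane between the two guide rails until it sits fully home against the wooden end stop. The rails are only clipped on: neither the carton nor the robot may touch either of them. Only push the carton, never lift or tip it, and leave the jars, tin and other things where they stand.

Things in the scene. Friction and masses are not known exactly. Their poses are not given: they have to be found in the camera images.
- lane: Fixed dark board, 260 mm (x) by 460 mm (y), 12 mm thick. Origin: centre of its underside, z up, top at z = 12 mm. +y is the push direction, from the lane's mouth to the end stop, to the robot's left within 15 degrees; +x points away from the robot. Lane centre line x = 0; rails 120 mm apart run from the mouth at y = -40 mm to +200 mm. The carton starts on the bare part, y = -230 to -40 mm.
- rail_far: Low straight aluminium guide rail on the side away from the robot, 6 mm thick, 240 mm long, its top 20 mm above the board's top (32 mm above the counter). Fixed to the board and sharing the board's frame (same origin and axes): inner face at x = +60 mm, outer at +66 mm. Must not be touched.
- rail_near: The same rail on the robot's side, also in the board's frame: inner face at x = -60 mm, outer at -66 mm, top at z = 32 mm. Must not be touched.
- stop: Light-wood end stop closing the lane, 100 mm (x) by 18 mm (y), 35 mm high above the board's top; fixed, shares the board's frame: its face towards the mouth is at y = +190 mm, so the carton is home with its centre at y = +140 mm. The carton may touch it.
- carton: Closed loose cardboard carton, 96 mm (x) by 100 mm (y), 60 mm high, 0.25 to 0.5 kg, a white tape strip along its y over the top. Origin: centre of underside, z up. Slides flat on the board. Starts before the lane's mouth, up to 25 mm to either side of the centre line and 14 degrees askew, its +y roughly down the lane. Square and centred in the lane it has 12 mm to each rail. Too wide to grip.
- jar_board: glass jar with a wooden lid, 52 mm across, 62 mm high, standing on the lane board just outside the far rail; bystander. Origin: centre of underside, z up.
- tin: black round tin with a white cap, 48 mm across, 60 mm high, standing on the lane board just outside the near rail; bystander. Origin: centre of underside.
- jar_side: larger glass jar with a wooden lid, 68 mm across, 78 mm high, on the counter to the left of the lane board; bystander. Origin: centre of underside.
- dish: shallow round glass dish, 90 mm across, 22 mm high, on the counter to the right of the lane board; bystander. Origin: centre of underside.
- receipts: pile of paper slips, about 75 x 110 x 24 mm, on the counter to the right of the lane board; bystander. Origin: centre of underside.
- terminal: grey hand-held card terminal, 75 x 150 x 30 mm, lying on the counter to the left of the lane board; bystander. Origin: centre of underside.
Things that resemble listed ones, but are neither listed nor needed, are in the scene too. What is shaped like the carton but yellow is not meant.

How it is judged:
By the outcome, as a careful person would: the job done as asked, in the order asked, and still so for the second after the job is handed in, with the robot touching nothing.
It also fails if it takes over 69 s, if anything falls off the work surface, if the arm or the gripper's body presses on something with over 40 N, if the wrist force passes 120 N, or if a joint passes its speed limit or range.

## Working session

There is one attempt and no reset: what is moved stays moved. The work goes in short steps, Python scripts to look and compute and a tool call to move; the robot and the scene stay as the last step left them, time stands still between calls to the robot, and variables do not carry over. Pictures are saved under pics/ and viewed, at most 10 in all, crops included, and the job is handed in when it is done.

Besides the shell and the picture viewer there is one more tool, called after ">>>" by a JSON object that holds its "method" and its "body". jog_arm: Moves the arm, as the interface text tells. Its arguments: {"type":"object","properties":{"moves":{"type":"array","items":{"type":"number"}},"claw":{"type":"number"},"squeeze":{"type":"number"}},"required":["moves"]}

```bash
mkdir -p pics
python3 - <<'E'
from workcell import env
import cv2,numpy as np
for n in("top","side"):
    cv2.imwrite(f"pics/{n}0.png",env.read_camera(n)[:,:,::-1]); i=env.camera_info(n); print(n,i)
s=env.state();print(s['time'],s['eef_pos'],s['eef_rot'],s['force'],s['finger_gap'])
E
```

```text
top {'fx': 457.40062637719814, 'fy': 457.40062637719814, 'cx': 324.0353098718487, 'cy': 203.85480570579233, 'R': array([[ 0.01156465, -0.99991275,  0.00638383],
       [-0.98323804, -0.01253308, -0.18189524],
       [ 0.18195938, -0.00417327, -0.98329719]]), 't': array([-0.00958835,  0.48106488,  1.19256134])}
side {'fx': 480.56646575786476, 'fy': 480.56646575786476, 'cx': 322.19415802471303, 'cy': 194.55612033767912, 'R': array([[ 9.77314297e-01, -2.11794150e-01,  5.05732662e-05],
       [-1.37074447e-01, -6.32705678e-01, -7.62164103e-01],
       [ 1.61453897e-01,  7.44866943e-01, -6.47383871e-01]]), 't': array([-0.47843416,  0.08666893,  1.36211308])}
0.1 [0.23751375 0.63126839 0.18839583] [ 3.08929711e+00 -5.62056289e-01 -2.10591757e-04] [ 0.3245008  -0.55329036 -0.12114928] 0.9982193005407379
```

View pics/top0.png

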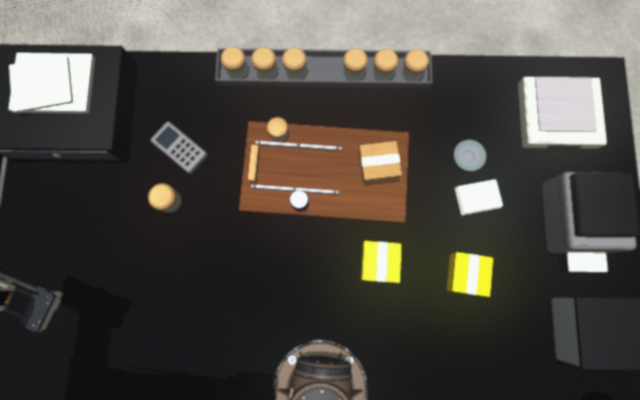

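View pics/side0.png

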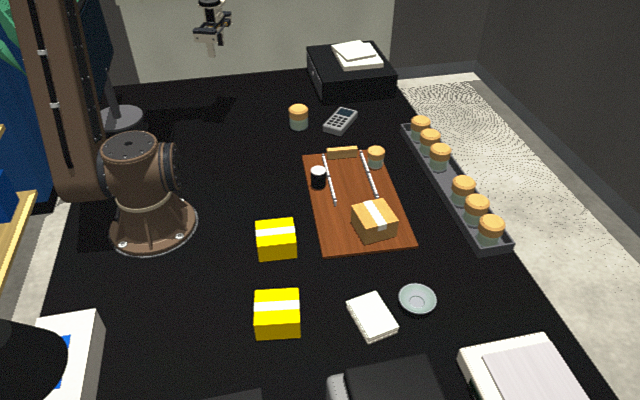

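The top view shows the board at about (239-409, 122-221), with its rails, and the carton at about (361-402, 141-183). In the side view the carton is at (375,222). I'll enlarge both for accurate corners.

Run:
```python
import cv2,numpy as np
a=cv2.imread("pics/top0.png")[112:228,232:416]; b=cv2.imread("pics/side0.png")[140:260,295:425]
cv2.imwrite("pics/c1.png",cv2.resize(np.clip(a*1.5,0,255).astype('u1'),None,fx=4.3,fy=4.3,interpolation=cv2.INTER_CUBIC))
cv2.imwrite("pics/c2.png",cv2.resize(np.clip(b*1.3,0,255).astype('u1'),None,fx=5,fy=5,interpolation=cv2.INTER_CUBIC)[:600])
```

```text
(no output)
```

View pics/c1.png

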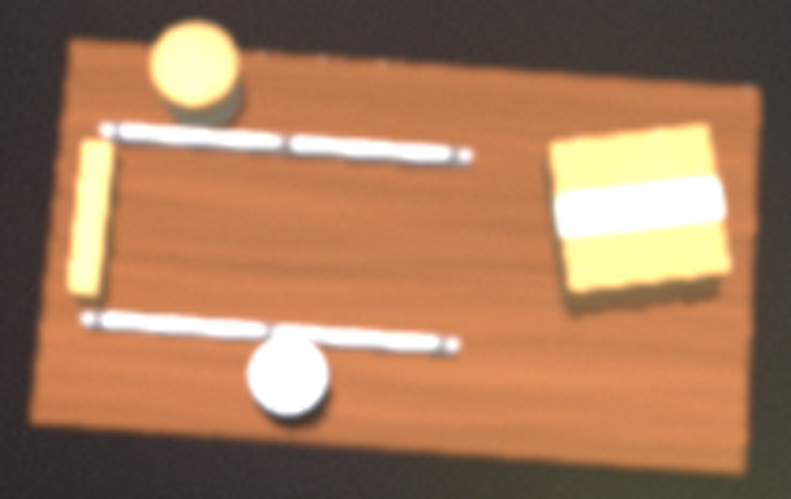

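View pics/c2.png

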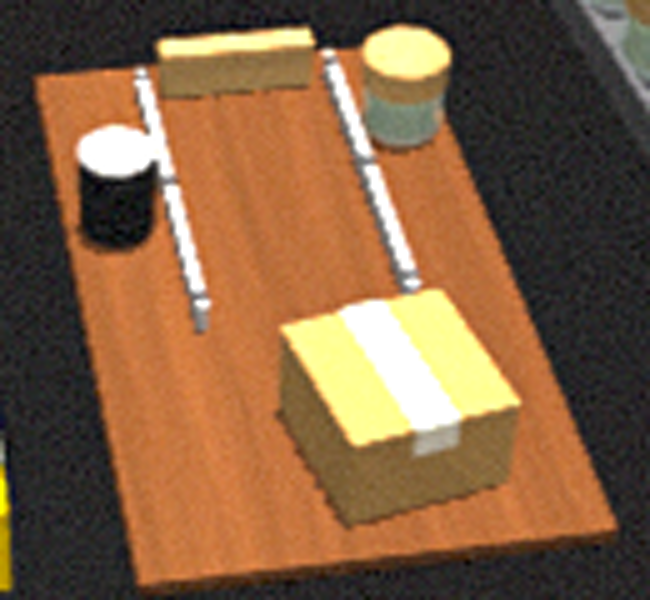

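The crop of the top view gives the board corners at (70,38), (762,87), (745,471), (32,424). The carton top corners are (549,143), (708,124), (729,272), (569,292). I'll fit both poses using both views.

```bash
cat > fit.py <<'E'
from workcell import env
import numpy as np
from scipy.optimize import least_squares
def pj(n,X):
    i=env.camera_info(n);c=X@i['R'].T+i['t'];return np.c_[c[:,0]/c[:,2]*i['fx']+i['cx'],c[:,1]/c[:,2]*i['fy']+i['cy']]
def fit(obs,z0,x0):
    """obs: list of (cam, Nx3 local mm, Nx2 px)"""
    def W(p,L):
        c,s=np.cos(p[2]),np.sin(p[2]);L=np.array(L)/1e3
        return np.c_[p[0]+c*L[:,0]-s*L[:,1],p[1]+s*L[:,0]+c*L[:,1],L[:,2]+z0]
    f=lambda p:np.concatenate([(pj(n,W(p,L))-P).ravel() for n,L,P in obs])
    r=least_squares(f,x0,loss='soft_l1');return r.x,f(r.x)
T=lambda P,o=(232,112),s=4.3:(np.array(P)+.5)/s-.5+o
S=lambda P:T(P,(295,140),5)
def rel(l,c):
    d=c[:2]-l[:2];co,s=np.cos(l[2]),np.sin(l[2])
    return np.round([1e3*(co*d[0]+s*d[1]),1e3*(-s*d[0]+co*d[1]),np.degrees(c[2]-l[2])],1)
E
python3 - <<'E'
from fit import *
np.set_printoptions(precision=4,suppress=True)
tl=("top",[[130,230,12],[130,-230,12],[-130,-230,12],[-130,230,12],[63,200,32],[63,-40,32],[-63,200,32],[-63,-40,32]],T([[70,38],[762,87],[745,471],[32,424],[102,128],[473,157],[82,318],[459,346]]))
sl=("side",[[-130,230,12],[-130,-230,12],[130,-230,12]],S([[35,77],[138,575],[618,523]]))
tc=("top",[[48,50,60],[48,-50,60],[-48,-50,60],[-48,50,60]],T([[549,143],[708,124],[729,272],[569,292]]))
sc=("side",[[-48,50,60],[48,50,60],[48,-50,60],[-48,-50,60],[-48,-50,0]],S([[281,328],[440,291],[520,403],[357,446],[350,524]]))
for l,c in(([tl],[tc]),([sl],[sc]),([tl,sl],[tc,sc])):
    a,r=fit(l,0,[.6,.0,0]);b,q=fit(c,.012,[.6,-.15,0])
    print(a,b,rel(a,b),abs(r).max(),abs(q).max())
E
```

```text
[ 0.5832 -0.006  -0.0584] [ 0.5985 -0.1533  0.1306] [  23.8 -146.2   10.8] 0.5401971995161148 0.368077827754405
[ 0.5854 -0.0022 -0.0621] [ 0.6    -0.156   0.1383] [  24.2 -152.6   11.5] 1.0983459087167944 0.6875093670107617
[ 0.5835 -0.0056 -0.0586] [ 0.5995 -0.1545  0.1366] [  24.7 -147.7   11.2] 1.6263180552055303 0.9981109715258185
```

>>> {"method": "jog_arm", "body": {"moves": [0,0,0,-0.151,0,0,0,-0.15,32,50,0,0,32,50,0,0,32,50,0,0,32,50,0,0,32,50,0,0,32,50,0,0], "claw": 50}}

```text
time: 1.1
eef_pos: [0.4122, 0.3191, 0.1892]
eef_rot: [3.14, -0.092, -0.0]
force: [0.5, 0.0, 0.3]
finger_gap: 0.57
grip_force: 0.0
```

>>> {"method": "jog_arm", "body": {"moves": [33,52,0,0,33,52,0,0,33,52,0,0,33,52,0,0,33,52,0,0,33,52,0,0,33,52,0,0,33,52,0,0]}}

```text
time: 2.1
eef_pos: [0.6514, -0.1117, 0.1889]
eef_rot: [-3.14, 0.092, 0.001]
force: [0.8, 1.0, -0.6]
finger_gap: 0.573
grip_force: 0.0
```

```bash
cat >> fit.py <<'E'
LANE=np.array([.5834,-.006,-.0585])
def tcp(l=LANE):
    from scipy.spatial.transform import Rotation as Ro
    s=env.state();M=Ro.from_rotvec(s['eef_rot']).as_matrix();p=s['eef_pos']
    r=rel(l,np.array([p[0],p[1],np.arctan2(M[1,0],M[0,0])]))
    print("t",round(s['time'],2),"lane xy yaw",r,"z",round(p[2]*1e3,1),"tilt",M[2].round(3),"F",s['force'].round(1),"gap",s['finger_gap'],"q6",s['q'][5])
E
python3 -c "from fit import *;tcp()"
```

```text
t 2.1 lane xy yaw [  74.  -101.6   -0. ] z 188.9 tilt [-0.001 -0.    -1.   ] F [ 0.8  1.  -0.6] gap 0.5727249402454344 q6 1.3875391691595145
```

>>> {"method": "jog_arm", "body": {"moves": [38,46,0,0,0,0,40,0,0,0,40,0,0,0,40,0,0,0,29,0,0,0,0,0,0,0,0,0,0,0,0,0]}}

```text
time: 3.1
eef_pos: [0.6872, -0.158, 0.0421]
eef_rot: [3.14, -0.092, 0.004]
force: [-0.7, 0.3, -0.6]
finger_gap: 0.573
grip_force: 0.0
```

Run:
```python
from fit import *
import cv2
tcp()
a=env.read_camera("wrist")[:,:,::-1];b=env.read_camera("side")[130:270,285:435][:,:,::-1]
cv2.imwrite("pics/d1.png",np.vstack([cv2.resize(a,(480,300)),cv2.resize(b,(480,300)[:2])]))
```

```text
t 3.1 lane xy yaw [ 112.5 -145.7   -0. ] z 42.1 tilt [ 0.003 -0.    -1.   ] F [-0.7  0.3 -0.6] gap 0.5733252878206964 q6 1.4623811707448007
```

View pics/d1.png

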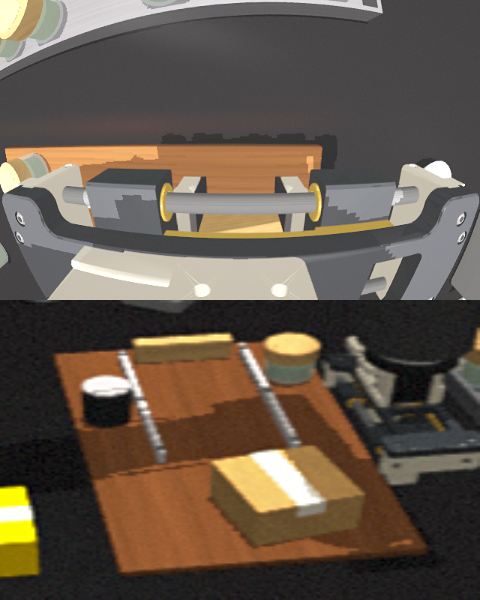

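The open fingers are on the far side of the carton and clear of it. Next is a sideways push towards the robot.

>>> {"method": "jog_arm", "body": {"moves": [-12,0,0,0,-8,0,0,0,-6,0,0,0,-6,0,0,0,-6,0,0,0,-6,0,0,0,-4,0,0,0,-2,0,0,0]}}

```text
time: 4.2
eef_pos: [0.636, -0.155, 0.0403]
eef_rot: [3.14, -0.092, 0.0]
force: [-0.5, -0.3, 0.5]
finger_gap: 0.572
grip_force: 0.0
```

Run:
```python
from fit import *
import cv2
tcp()
a=env.read_camera("side")[140:260,295:425][:,:,::-1]
cv2.imwrite("pics/e1.png",cv2.resize(np.clip(a*1.3,0,255).astype('u1'),None,fx=5,fy=5,interpolation=cv2.INTER_CUBIC))
```

```text
t 4.2 lane xy yaw [  61.2 -145.7   -0. ] z 40.3 tilt [ 0.  0. -1.] F [-0.5 -0.3  0.5] gap 0.5722344492865709 q6 1.4537106304862497
```

View pics/e1.png

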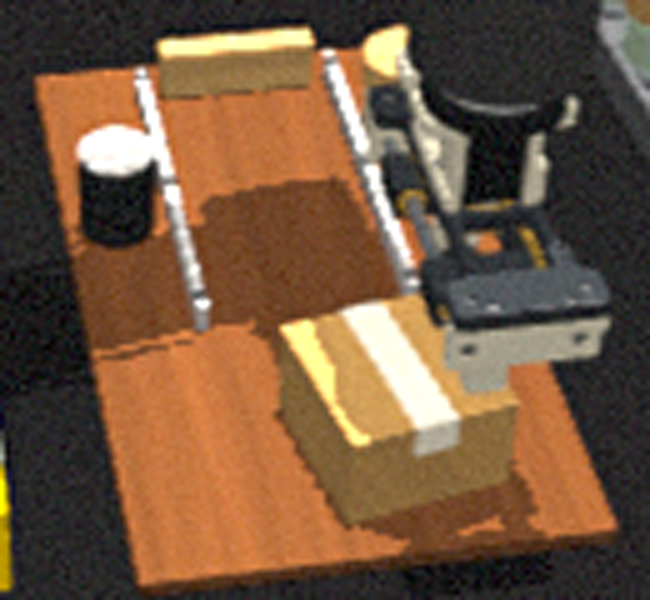

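Run:
```python
from fit import *
from scipy.spatial.transform import Rotation as Ro
import cv2
s=env.state();M=Ro.from_rotvec(s['eef_rot']).as_matrix();p=s['eef_pos']
for y in(-46,-25,25,46):
  for z in(0,-.066):
    print(y,z,((pj("side",(p+M@[0,y/1e3,z])[None])-[295,140]+.5)*5).round(),((pj("top",(p+M@[0,y/1e3,z])[None])-[232,112]+.5)*4.3).round())
a=env.read_camera("top")[:,:,::-1][90:250,210:430];w=env.read_camera("wrist")[:,:,::-1]
cv2.imwrite("pics/e2.png",np.vstack([cv2.resize(np.clip(a*1.5,0,255).astype('u1'),(440,320),interpolation=cv2.INTER_CUBIC),cv2.resize(w[150:,:],(440,280))]))
```

```text
-46 0 [[437. 342.]] [[564. 161.]]
-46 -0.066 [[447. 252.]] [[573. 128.]]
-25 0 [[446. 366.]] [[596. 163.]]
-25 -0.066 [[456. 276.]] [[608. 131.]]
25 0 [[469. 428.]] [[674. 168.]]
25 -0.066 [[481. 337.]] [[689. 136.]]
46 0 [[479. 455.]] [[706. 170.]]
46 -0.066 [[491. 364.]] [[723. 139.]]
```

View pics/e2.png

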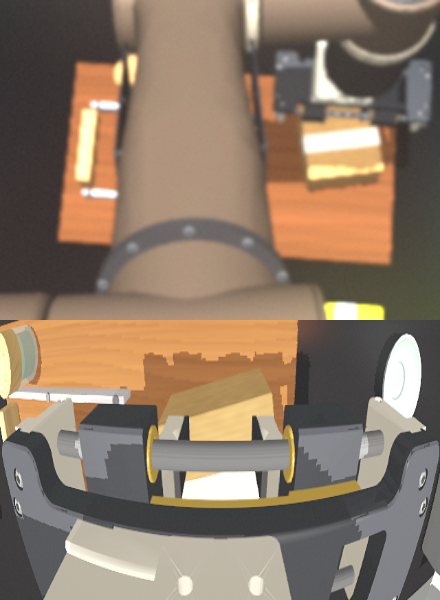

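The pictures don't match a push: the carton's corners look unmoved and the finger appears over its top. I'll overlay the modelled finger and carton on the views to settle it.

Run:
```python
from fit import *
from scipy.spatial.transform import Rotation as Ro
import cv2
s=env.state();M=Ro.from_rotvec(s['eef_rot']).as_matrix();p=s['eef_pos'];wi=env.camera_info("wrist")
print((M.T@(-wi['R'].T@wi['t']-p)).round(4),(wi['R']@M).round(2))
def pw(X):
    c=X@wi['R'].T+wi['t'];r=np.hypot(c[:,0],c[:,1]);th=np.arctan2(r,c[:,2]);return c[:,:2]/r[:,None]*(th*wi['fx'])[:,None]+[wi['cx'],wi['cy']]
w=cv2.resize(env.read_camera("wrist")[:,:,::-1],None,fx=2,fy=2)
i0=env.read_camera("side")[:,:,::-1];sd=cv2.resize(i0[150:250,340:425],None,fx=6,fy=6,interpolation=cv2.INTER_CUBIC)
# fingers
for sg in(1,-1):
    ys=[25,46]
    F=np.array([[x,sg*y,z] for z in(0,-32,-66) for x,y in((-9.5,25),(9.5,25),(9.5,46),(-9.5,46))])/1e3
    F=p+F@M.T
    for k in range(3):
        for f,im,c in((lambda X:pw(X)*2+.5,w,0),(lambda X:(pj("side",X)-[340,150]+.5)*6,sd,1)):
            cv2.polylines(im,[f(F[4*k:4*k+4]).astype(int)],True,[(0,255,0),(255,255,0),(0,0,255)][k],1)
c=np.array([.5992,-.154,.135]);co,si=np.cos(c[2]),np.sin(c[2])
for z in(.012,.072):
    B=np.array([[c[0]+co*x-si*y,c[1]+si*x+co*y,z] for x,y in((.048,.05),(.048,-.05),(-.048,-.05),(-.048,.05))])
    cv2.polylines(w,[(pw(B)*2+.5).astype(int)],True,(255,0,255),1);cv2.polylines(sd,[((pj("side",B)-[340,150]+.5)*6).astype(int)],True,(255,0,255),1)
w=cv2.resize(w[300:,:],(560,220*560//560*250//220));h=np.zeros((600,800,3),'u1');h[:250,:560]=w
sd=cv2.resize(sd,None,fx=.58,fy=.58);h[250:250+sd.shape[0],:sd.shape[1]]=sd
r=cv2.resize(i0[150:250,340:425],None,fx=3.5,fy=3.5,interpolation=cv2.INTER_CUBIC);h[250:600,400:400+r.shape[1]]=r
cv2.imwrite("pics/f1.png",h)
```

```text
[ 6.730e-02  1.000e-04 -1.945e-01] [[ 0.    1.   -0.  ]
 [-0.97 -0.   -0.25]
 [-0.25  0.    0.97]]
```

View pics/f1.png

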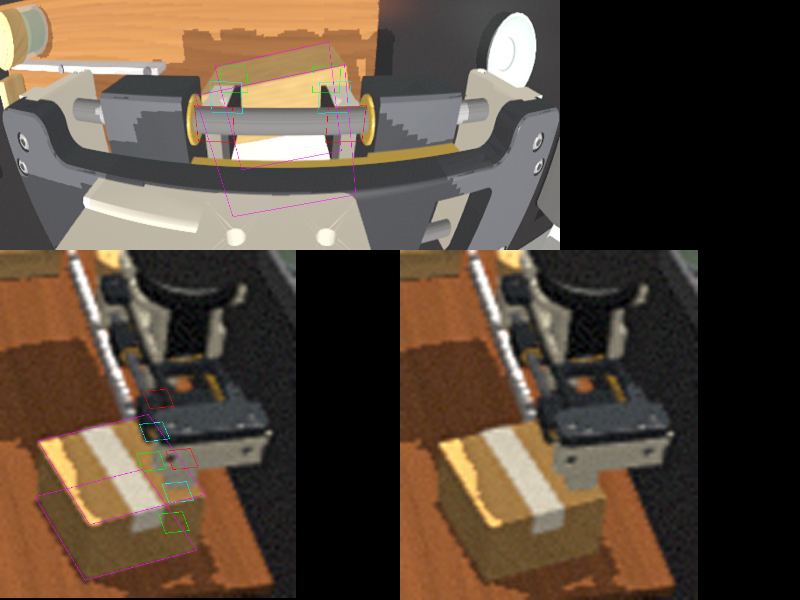

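Run:
```python
from fit import *
from scipy.spatial.transform import Rotation as Ro
M=Ro.from_rotvec([3.14,-.092,.004]).as_matrix();p=np.array([.6872,-.158,.0421])
for z in(0,-32,-66):
  X=np.array([[x,y,z] for x,y in((-9.5,25),(9.5,25),(9.5,46),(-9.5,46))])/1e3
  q=(pj("side",p+X@M.T)-[285,130]+.5)*[3.2,300/140];print(z,(q+[0,300]).round().tolist())
import cv2
d=cv2.imread("pics/d1.png")[430:600,340:480];cv2.imwrite("pics/g1.png",cv2.resize(d,None,fx=3.5,fy=3.5,interpolation=cv2.INTER_CUBIC))
```

```text
0 [[381.0, 500.0], [402.0, 499.0], [409.0, 510.0], [388.0, 512.0]]
-32 [[385.0, 482.0], [407.0, 480.0], [414.0, 491.0], [392.0, 493.0]]
-66 [[389.0, 461.0], [411.0, 460.0], [419.0, 471.0], [397.0, 473.0]]
```

View pics/g1.png

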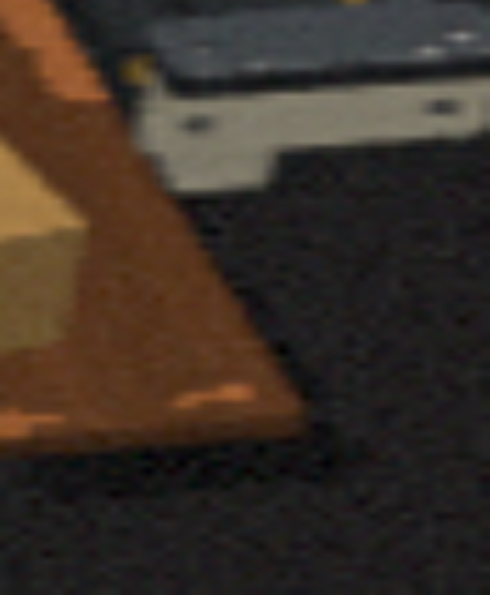

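The overlay shows the real fingertips sit well above where the reported TCP puts them. They passed over the carton: no force and no motion. I'll back out, go lower beyond the carton (reported z 16 mm is safe either way), and push again watching the force.

>>> {"method": "jog_arm", "body": {"moves": [20,0,0,0,20,0,0,0,12,0,0,0,0,0,10,0,0,0,8,0,0,0,6,0,0,0,0,0,0,0,0,0]}}

```text
time: 5.45
eef_pos: [0.6881, -0.1581, 0.0166]
eef_rot: [3.14, -0.092, 0.001]
force: [-0.6, -0.0, 1.1]
finger_gap: 0.568
grip_force: 0.0
```

```bash
cat >> fit.py <<'E'
def finger_probe(tag):
    """tip offset seen by side camera: dump non-black brightness columns under finger"""
    pass
E
python3 - <<'E'
from fit import *
from scipy.spatial.transform import Rotation as Ro
import cv2
tcp()
s=env.state();M=Ro.from_rotvec(s['eef_rot']).as_matrix();p=s['eef_pos'];print(s['q'].round(3),s['joint_efforts'].round(1))
im=env.read_camera("side");cv2.imwrite("pics/h_side.png",im[:,:,::-1])
wi=env.camera_info("wrist");wim=env.read_camera("wrist");cv2.imwrite("pics/h_wrist.png",wim[:,:,::-1])
for z in(0,-20,-40,-60):
    X=p+M@np.array([0,.0355,z/1e3]);uv=pj("side",X[None])[0];print(z,uv.round(1),im[int(round(uv[1])),int(round(uv[0]))-3:int(round(uv[0]))+4].mean(1).round())
E
```

```text
t 5.45 lane xy yaw [ 113.4 -145.7   -0. ] z 16.6 tilt [ 0.  0. -1.] F [-0.6 -0.   1.1] gap 0.5679864998801087 q6 1.4626732949699015
[ 0.049  0.544 -0.11   0.    -0.917  1.463] [ -0.  -67.   24.6   5.8   0.1  -0. ]
0 [407.2 231.9] [54. 58. 58. 61. 63. 53. 62.]
-20 [408.  226.7] [57. 56. 61. 60. 63. 52. 18.]
-40 [408.9 221.3] [115. 118. 119. 121. 118. 120. 125.]
-60 [409.7 215.9] [114. 115. 117. 118. 117. 117. 117.]
```

>>> {"method": "jog_arm", "body": {"moves": [-10,0,0,0,-8,0,0,0,-6,0,0,0,-4,0,0,0,-4,0,0,0,-4,0,0,0,-4,0,0,0,-2,0,0,0]}}

```text
time: 6.55
eef_pos: [0.6464, -0.1557, 0.0167]
eef_rot: [3.14, -0.092, 0.001]
force: [2.8, -1.7, 2.0]
finger_gap: 0.569
grip_force: 1.5
```

Run:
```python
from fit import *
import cv2
tcp()
im=env.read_camera("side")[:,:,::-1];o=cv2.imread("pics/h_side.png");cv2.imwrite("pics/i_side.png",im)
# motion of carton's left part (away from gripper)
d=np.abs(im.astype(int)-o).max(2)[195:250,345:385];print(d.mean(),(d>40).sum())
a=cv2.phaseCorrelate(np.float32(o[195:250,345:385].mean(2)),np.float32(im[195:250,345:385].mean(2)));print(a)
```

```text
t 6.55 lane xy yaw [  71.6 -145.8   -0. ] z 16.7 tilt [ 0.001  0.    -1.   ] F [ 2.8 -1.7  2. ] gap 0.5694738199256852 q6 1.4555718974559444
49.032272727272726 971
((-6.885853137079518, -1.2447707817474054), 0.5476802392800649)
```

>>> {"method": "jog_arm", "body": {"moves": [-3,0,0,0,-3,0,0,0,-3,0,0,0,-3,0,0,0,-2,0,0,0,0,0,0,0,0,0,0,0,15,0,0,0]}}

```text
time: 7.6
eef_pos: [0.6456, -0.1556, 0.0157]
eef_rot: [-3.14, 0.093, 0.005]
force: [-0.4, 0.5, 0.2]
finger_gap: 0.567
grip_force: 0.0
```

>>> {"method": "jog_arm", "body": {"moves": [15,0,0,0,20,0,0,0,20,0,0,0,0,0,-40,0,0,0,-30,0,0,0,0,0,0,0,0,0,0,0,0,0]}}

```text
time: 8.6
eef_pos: [0.7013, -0.1589, 0.0848]
eef_rot: [-3.14, 0.093, 0.004]
force: [-0.1, 0.5, 0.6]
finger_gap: 0.573
grip_force: 0.0
```

```bash
cat >> fit.py <<'E'
import cv2
from scipy.optimize import minimize
def hull(n,c,k):
    co,s=np.cos(c[2]),np.sin(c[2])
    B=np.array([[c[0]+co*x-s*y,c[1]+s*x+co*y,z] for x in(-.048,.048) for y in(-.05,.05) for z in(.012,.072)])
    m=np.zeros((400,640),'u1');h=cv2.convexHull(np.float32(pj(n,B)))
    cv2.fillConvexPoly(m,np.int32(np.round(h*16)),1,cv2.LINE_8,4);return m.astype(bool)
def mask(im):
    f=cv2.GaussianBlur(im,(3,3),0).astype(float);return (f[...,1]>.64*f[...,0])&(f.max(2)>45)
def track(ims,c0,win=9):
    """ims {cam:rgb}; silhouette fit, pose world"""
    M={n:mask(i) for n,i in ims.items()}
    R={n:cv2.dilate(hull(n,c0,0).astype('u1'),np.ones((win*2+1,)*2)).astype(bool) for n in ims}
    def f(v):
        c=np.array(c0)+np.array(v)*[1e-3,1e-3,.01]
        return sum(((hull(n,c,0)^M[n])&R[n]).sum() for n in ims)
    best=min((minimize(f,v0,method='Nelder-Mead',options=dict(initial_simplex=np.array(v0)+np.r_[[[0,0,0]],6*np.eye(3)],xatol=.1)) for v0 in([0,0,0],[3,3,3],[-3,-3,-3])),key=lambda r:r.fun)
    return np.array(c0)+best.x*[1e-3,1e-3,.01],best.fun
E
python3 - <<'E'
from fit import *
tcp()
o={n:cv2.imread(f"pics/{n}0.png")[:,:,::-1] for n in("top","side")}
n={k:env.read_camera(k) for k in o}
for k in n: cv2.imwrite(f"pics/j_{k}.png",n[k][:,:,::-1])
c0=[.5992,-.154,.135]
g=[LANE[0]-.0086,LANE[1]-.1468,LANE[2]]
for k in("top","side"):
    a,b=track({k:o[k]},c0);print(k,"old",rel(LANE,a),b); a,b=track({k:n[k]},g);print(k,"new",rel(LANE,a),b)
a,b=track(n,g);print("both",rel(LANE,a),b)
E
```

```text
t 8.6 lane xy yaw [ 126.7 -145.7   -0. ] z 84.8 tilt [-0.002 -0.    -1.   ] F [-0.1  0.5  0.6] gap 0.5730186787571118 q6 1.4648686586603226
top old [  23.4 -147.3   16.6] 973.0
top new [  -3.5 -140.4    4.4] 1711.0
side old [  25.8 -145.9    9.9] 126.0
side new [  -0.4 -137.2   -0.4] 119.0
both [  -1.  -137.5    0.4] 1865.0
```

Run:
```python
from fit import *
o=cv2.imread("pics/j_top.png")[:,:,::-1].astype(int)
for r in(150,160,168,176,182,190,205):print(r,[tuple(int(v) for v in o[r,c]) for c in(345,375,390,403)])
```

```text
150 [(82, 60, 48), (104, 73, 51), (98, 67, 48), (104, 69, 48)]
160 [(89, 69, 54), (243, 206, 130), (240, 200, 125), (148, 97, 63)]
168 [(86, 72, 60), (252, 253, 252), (252, 253, 253), (142, 91, 62)]
176 [(88, 74, 62), (241, 201, 127), (242, 206, 138), (147, 95, 63)]
182 [(88, 75, 64), (238, 195, 123), (240, 199, 126), (146, 95, 64)]
190 [(70, 65, 63), (99, 78, 54), (98, 78, 54), (153, 99, 65)]
205 [(91, 78, 65), (155, 100, 66), (159, 102, 66), (157, 102, 67)]
```

```bash
sed -i 's/for z in(.012,.072)\])/for z in((.072,) if n=="top" else (.012,.072))])/; s/^def mask(im):/def mask(im,n="side"):\n    if n=="top": return cv2.GaussianBlur(im,(3,3),0)[...,0]>195/; s/M={n:mask(i)/M={n:mask(i,n)/' fit.py
cat >> fit.py <<'E'
LT=np.array([.5832,-.006,-.0584]);LS=np.array([.5854,-.0022,-.0621])
def where(g,ks=("top","side"),ims=None):
    """lane-relative carton pose per camera, guess g in lane mm,deg"""
    for k in ks:
        L=LT if k=="top" else LS;co,s=np.cos(L[2]),np.sin(L[2])
        c=[L[0]+(co*g[0]-s*g[1])/1e3,L[1]+(s*g[0]+co*g[1])/1e3,L[2]+np.radians(g[2])]
        im=ims[k] if ims else env.read_camera(k)
        a,b=track({k:im},c);print(k,rel(L,a),b)
E
python3 - <<'E'
from fit import *
rd=lambda p:{n:cv2.imread(f"pics/{p.format(n)}.png")[:,:,::-1] for n in("top","side")}
where([24,-147,11],ims=rd("{}0"));where([0,-142,0],ims=rd("j_{}"))
E
```

```text
top [  24.3 -146.7   11.1] 117.0
side [  24.3 -149.9    9.8] 124.0
top [  -2.  -137.5    3.5] 75.0
side [  -2.  -141.     0.5] 137.0
```

Both views now put the carton at about x = -2 mm, y = -139 mm, 1-3° askew. The next step is to go round behind it, turning the tool by 90°.

>>> {"method": "jog_arm", "body": {"moves": [0,0,-55,0,-43,28,0,0,-43,28,0,0,-42,28,0,0,0,0,0,0.1745,0,0,0,0.1745,0,0,0,0.1745,0,0,0,0.1745]}}

```text
time: 9.7
eef_pos: [0.5691, -0.2353, 0.1409]
eef_rot: [2.916, -1.169, -0.001]
force: [-0.5, -0.3, 0.4]
finger_gap: 0.573
grip_force: 0.0
```

>>> {"method": "jog_arm", "body": {"moves": [0,0,0,0.1745,0,0,0,0.1745,0,0,0,0.1745,0,0,0,0.1745,0,0,0,0.1745,0,0,0,0,0,0,0,0,0,0,0,0]}}

```text
time: 10.7
eef_pos: [0.5693, -0.2352, 0.1412]
eef_rot: [2.158, -2.283, -0.0]
force: [0.1, -0.4, -0.1]
finger_gap: 0.573
grip_force: 0.0
```

```bash
python3 -c "from fit import *;tcp()"
```

```text
t 10.7 lane xy yaw [  -0.7 -229.7  -89.9] z 141.2 tilt [-0.  0. -1.] F [ 0.1 -0.4 -0.1] gap 0.5731036411822334 q6 0.018886378383311506
```

>>> {"method": "jog_arm", "body": {"moves": [0,0,45,0,0,0,45,0,0,0,25,0,0,0,10,0,0,0,0,0,0,0,3,0,0,0,3,0,0,0,0,0]}}

```text
time: 11.7
eef_pos: [0.5694, -0.2353, 0.0106]
eef_rot: [-2.155, 2.285, -0.001]
force: [-0.3, 1.1, 0.6]
finger_gap: 0.575
grip_force: 0.0
```

Run:
```python
from fit import *
tcp()
im=env.read_camera("side");cv2.imwrite("pics/k.png",cv2.resize(im[150:290,280:440][:,:,::-1],None,fx=4,fy=4,interpolation=cv2.INTER_CUBIC))
```

```text
t 11.7 lane xy yaw [  -0.6 -229.7  -90. ] z 10.6 tilt [-0. -0. -1.] F [-0.3  1.1  0.6] gap 0.5752812079402307 q6 0.016753769884301085
```

View pics/k.png

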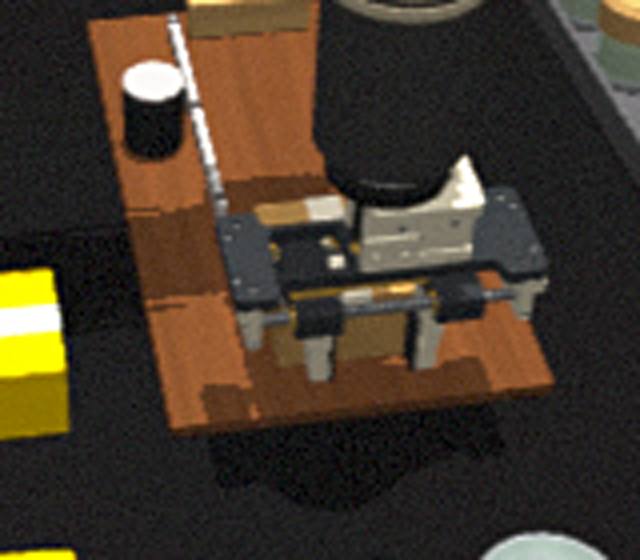

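Run:
```python
from fit import *
L=LS;co,s=np.cos(L[2]),np.sin(L[2])
obs=np.array([[305,378],[333,380],[412,367],[438,368]])/4+[280,150]
for y in(-.239,-.230):
  for o in obs:
    f=lambda v:pj("side",np.array([[L[0]+co*v[0]-s*y,L[1]+s*v[0]+co*y,v[1]]]))[0]-o
    print(y,(least_squares(f,[0,.03]).x*1e3).round(1))
```

```text
-0.239 [-42.8  47.4]
-0.239 [-24.1  42.6]
-0.239 [28.1 46.6]
-0.239 [45.8 42.9]
-0.23 [-40.5  37.8]
-0.23 [-21.6  32.9]
-0.23 [31.1 36.9]
-0.23 [49.  33.1]
```

Fingertips measure about 40 mm up, centred, with 14 mm to each rail, and behind the carton. I'll push squarely to just before the mouth, then back off and check.

>>> {"method": "jog_arm", "body": {"moves": [-14,0,0,0,-10,0,0,0,-8,0,0,0,-8,0,0,0,-7,0,0,0,-7,0,0,0,-7,0,0,0,-4,0,0,0]}}

```text
time: 12.75
eef_pos: [0.5732, -0.17, 0.0104]
eef_rot: [-2.156, 2.285, -0.0]
force: [-0.9, -3.6, 2.2]
finger_gap: 0.567
grip_force: 1.9
```

>>> {"method": "jog_arm", "body": {"moves": [0,0,0,0,25,0,0,0,50,0,0,0,50,0,0,0,0,0,0,0,0,0,0,0,0,0,0,0,0,0,0,0]}}

```text
time: 13.75
eef_pos: [0.5661, -0.2942, 0.0104]
eef_rot: [-2.157, 2.284, -0.0]
force: [-0.4, -0.2, -0.5]
finger_gap: 0.57
grip_force: 0.0
```

Run:
```python
from fit import *
tcp();where([-1,-105,0])
```

```text
t 13.75 lane xy yaw [  -0.4 -288.7  -89.9] z 10.4 tilt [-0. -0. -1.] F [-0.4 -0.2 -0.5] gap 0.5696196863982887 q6 0.1168598301140197
top [  -4.4 -108.4    3.3] 1344.0
side [ -26.4 -106.1    1.9] 965.0
```

>>> {"method": "jog_arm", "body": {"moves": [0,-50,-30,0,0,-50,-30,0,0,-45,0,0,0,0,0,0,0,0,0,0,0,0,0,0,0,0,0,0,0,0,0,0]}}

```text
time: 14.85
eef_pos: [0.7103, -0.3037, 0.0707]
eef_rot: [-2.155, 2.285, -0.001]
force: [-0.4, -0.5, -0.0]
finger_gap: 0.573
grip_force: 0.0
```

Run:
```python
from fit import *
tcp();where([-1,-105,0])
```

```text
t 14.85 lane xy yaw [ 144.1 -289.8  -90. ] z 70.7 tilt [ 0. -0. -1.] F [-0.4 -0.5 -0. ] gap 0.5732566914662058 q6 0.09448554769068346
top [  -4.4 -108.4    3.3] 1344.0
side [  -2.3 -105.5   -0.9] 203.0
```

The side view gives x = -2.3 mm, yaw about -1° (roughly 0 after the camera's bias), so it is aligned. Back behind it, then on down the lane.

>>> {"method": "jog_arm", "body": {"moves": [0,50,0,0,0,50,30,0,0,44,30,0,-50,0,0,0,-40,0,0,0,-20,0,0,0,-10,0,0,0,-8,0,0,0]}}

```text
time: 15.95
eef_pos: [0.5744, -0.1676, 0.0104]
eef_rot: [2.155, -2.285, 0.001]
force: [-1.1, -3.8, 1.1]
finger_gap: 0.572
grip_force: 1.5
```

>>> {"method": "jog_arm", "body": {"moves": [-8,0,0,0,-8,0,0,0,-8,0,0,0,-8,0,0,0,-8,0,0,0,-8,0,0,0,-6,0,0,0,-4,0,0,0]}}

```text
time: 16.95
eef_pos: [0.5777, -0.1091, 0.0104]
eef_rot: [2.156, -2.285, 0.0]
force: [-0.2, -4.8, 3.7]
finger_gap: 0.572
grip_force: 2.4
```

Run:
```python
from fit import *
tcp();im={k:env.read_camera(k) for k in("top","side")}
for k in im: cv2.imwrite(f"pics/m_{k}.png",im[k][:,:,::-1])
where([-1,-55,0],ims=im)
```

```text
t 16.95 lane xy yaw [   0.4 -103.3  -90. ] z 10.4 tilt [ 0. -0. -1.] F [-0.2 -4.8  3.7] gap 0.5716580666488672 q6 -0.20396201814321605
top [ 43.1 -14.7  -4. ] 475.0
side [ -5.8 -43.4  11. ] 836.0
```

>>> {"method": "jog_arm", "body": {"moves": [-8,0,0,0,-8,0,0,0,-8,0,0,0,-8,0,0,0,-8,0,0,0,-8,0,0,0,-8,0,0,0,-8,0,0,0]}}

```text
time: 18.05
eef_pos: [0.5813, -0.045, 0.0101]
eef_rot: [2.155, -2.285, -0.0]
force: [-0.6, -2.1, -0.8]
finger_gap: 0.568
grip_force: 1.0
```

>>> {"method": "jog_arm", "body": {"moves": [-8,0,0,0,-8,0,0,0,-8,0,0,0,-8,0,0,0,-8,0,0,0,-8,0,0,0,-6,0,0,0,-4,0,0,0]}}

```text
time: 19.05
eef_pos: [0.5848, 0.0127, 0.0103]
eef_rot: [2.156, -2.285, 0.0]
force: [-0.7, -2.4, -1.4]
finger_gap: 0.572
grip_force: 1.0
```

Run:
```python
from fit import *
tcp()
```

```text
t 19.05 lane xy yaw [  0.3  18.7 -90. ] z 10.3 tilt [ 0.  0. -1.] F [-0.7 -2.4 -1.4] gap 0.571866892111347 q6 -0.4141016831548603
```

>>> {"method": "jog_arm", "body": {"moves": [-7,0,0,0,-7,0,0,0,-7,0,0,0,-7,0,0,0,-7,0,0,0,-6,0,0,0,-5,0,0,0,-4,0,0,0]}}

```text
time: 20.05
eef_pos: [0.5877, 0.0625, 0.0103]
eef_rot: [2.156, -2.285, 0.0]
force: [-0.9, -2.5, -1.1]
finger_gap: 0.57
grip_force: 1.2
```

>>> {"method": "jog_arm", "body": {"moves": [-2,0,0,0,-2,0,0,0,-1,0,0,0,-1,0,0,0,-1,0,0,0,0,0,0,0,0,0,0,0,0,0,0,0]}}

```text
time: 21.05
eef_pos: [0.5881, 0.0693, 0.0103]
eef_rot: [-2.155, 2.285, 0.0]
force: [-1.2, -1.1, 0.4]
finger_gap: 0.571
grip_force: 0.7
```

Run:
```python
from fit import *
tcp()
```

```text
t 21.05 lane xy yaw [  0.3  75.4 -90. ] z 10.3 tilt [-0. -0. -1.] F [-1.2 -1.1  0.4] gap 0.57112234374097 q6 -0.5054220722803262
```

>>> {"method": "jog_arm", "body": {"moves": [-1,0,0,0,-1,0,0,0,-1,0,0,0,-1,0,0,0,-1,0,0,0,0,0,0,0,0,0,0,0,0,0,0,0]}}

```text
time: 22.05
eef_pos: [0.5879, 0.0718, 0.0104]
eef_rot: [2.152, -2.285, 0.001]
force: [1.0, -14.0, 1.3]
finger_gap: 0.571
grip_force: 6.7
```

>>> {"method": "jog_arm", "body": {"moves": [-0.5,0,0,0,-0.5,0,0,0,-0.5,0,0,0,-0.5,0,0,0,0,0,0,0,0,0,0,0,0,0,0,0,0,0,0,0]}}

```text
time: 23.05
eef_pos: [0.5878, 0.0719, 0.0104]
eef_rot: [2.151, -2.283, 0.003]
force: [2.2, -23.3, 2.8]
finger_gap: 0.573
grip_force: 11.3
```

Force rises to 23 N at the expected end position, so the carton has met the stop. Now I'll back out straight, lift and check.

>>> {"method": "jog_arm", "body": {"moves": [4,0,0,0,20,0,0,0,50,0,0,0,50,0,0,0,40,0,0,0,0,0,-50,0,0,0,-50,0,0,0,-50,0]}}

```text
time: 24.05
eef_pos: [0.5788, -0.088, 0.1619]
eef_rot: [-2.155, 2.285, 0.0]
force: [1.7, -1.0, -1.0]
finger_gap: 0.571
grip_force: 0.0
```

>>> {"method": "jog_arm", "body": {"moves": [40,-40,0,0,40,-40,0,0,40,-40,0,0,20,-40,0,0,0,-20,0,0,0,0,0,0,0,0,0,0,0,0,0,0]}}

```text
time: 25.05
eef_pos: [0.75, -0.2376, 0.161]
eef_rot: [-2.156, 2.285, -0.001]
force: [0.3, -0.2, 0.1]
finger_gap: 0.572
grip_force: 0.0
```

Run:
```python
from fit import *
tcp();im={k:env.read_camera(k) for k in("top","side")}
for k in im: cv2.imwrite(f"pics/n_{k}.png",im[k][:,:,::-1])
where([0,139,0],ims=im)
o=cv2.imread("pics/side0.png").astype(int);d=np.abs(im["side"][:,:,::-1]-o).max(2)>60
# changed px along each rail top/bystanders
L=LS;co,s=np.cos(L[2]),np.sin(L[2])
for x in(-63,63):
    X=np.array([[L[0]+(co*x-s*y)/1e3,L[1]+(s*x+co*y)/1e3,.032] for y in range(-40,200,10)]);u=np.int32(pj("side",X).round());print(x,d[u[:,1],u[:,0]].astype(int))
# silhouette cost in lane area: white row profile either side of carton
m=mask(im["side"]);print("\n".join("".join("#" if v else "." for v in r) for r in m[150:205:1,318:390]))
```

```text
t 25.05 lane xy yaw [ 179.8 -221.4  -90. ] z 161.0 tilt [-0.    -0.001 -1.   ] F [ 0.3 -0.2  0.1] gap 0.5724181691737968 q6 0.002503959313563173
top [-1.000e-01  1.442e+02  1.600e+00] 265.0
side [  0.6 138.3   8.4] 603.0
-63 [1 0 1 0 0 0 0 0 0 0 0 0 0 0 0 0 0 0 0 0 0 0 0 0]
63 [1 1 1 0 0 0 0 0 0 0 0 0 0 0 0 0 0 0 0 0 0 0 0 0]
........#####################################...####################....
........#####################################....###################....
....##########################################...###################....
##############################################...###################....
...#####.######################################..##################.....
...#####.######################################..##################.....
...#####.######################################..##################.....
...#############################################.##################.....
...#############################################.##################.....
....##############################################################......
....######################################
[... 2542 characters left out ...]
..........................#######..........
.............#####......................................######..........
.............######.....................................######..........
..............#####.....................................######..........
..............#####.....................................######..........
..............######.....................................#####..........
..............######.....................................#####..........
...............#####......................................###...........
...............#####....................................................
...............#####....................................................
```

```bash
python3 -c "
from workcell import env
print(env.close_job())"
```

```text
the job is handed in; nothing more can be done
None
```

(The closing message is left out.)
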